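# Count the spacer rings back through the tray's gate

## Robot

A 6-joint arm with a two-finger parallel gripper is mounted at the origin on the work surface. World frame = base frame: x ahead of the robot, y to its left, z up, the work surface at z = 0. Lengths are in mm, angles in rad, forces in N, time in s.
With the tool pointing down it reaches from about 275 to 1000 mm from the base axis. Payload 8.4 kg.
Tool frame: the origin (TCP) lies at the centre of the arm's flange, where the gripper is bolted on; the fingertips stand r.tip_extent ahead of it and the grasp point (between the pads) lies 155 mm ahead of it (r.tip_extent is the distance from the TCP to the fingertips, in mm); z points along the fingers, y is the direction in which the jaws open and shut (so a half turn about z gives the same grasp; the last joint's range is limited). The gripper opens to 85 mm and grips with 20 to 120 N. Pads are 22 mm wide; open, the fingers measure 114 mm over their backs; the gripper's body (76 mm by 85 mm) begins 54 mm behind the grasp point. The pads swing forward as they close: fully open they stand 13 mm farther back than shut.
Start: joints at [1.294, 0.353, 1.633, -0, 1.155, -0.002], TCP at [169.595, 601.554, 404.681] pointing down, gripper open.
Joint ranges: [-2.63, 2.63], [-0.92, 2.1], [0.06, 2.66], [-1.3, 4.44], [0, 2.69], [-3.02, 3.02]. Speed limits (rad/s): [2.22, 2.22, 2.79, 3.14, 3.14, 3.14].

## Interface

Orientations are given as [roll, pitch, yaw] about the fixed x, y, z axes, in that order (R = Rz(yaw) Ry(pitch) Rx(roll)).
In Python, from rig import sense, grab_frame, job, r gives the robot as it stands. The module is installed in compiled form; this text tells all that it offers.
- The arm moves only by the shell command python3 -m creep 'ROWS' [FORCE]. ROWS is JSON, a list of rows, each a list of 7 numbers: the turn, a rotation vector about the tool's x, y, z in rad, then the shift along the tool's x, y, z in mm, then the closure, from 0 (fully open) to 1 (shut). In form: [[wx, wy, wz, dx, dy, dz, fingers], ...]. A call has 1 to 10 rows; each row shifts and turns the pose as measured when the row begins, along the tool's axes as they then stand; what a row does not reach is not made up. A row lasts 1/12 s, in which the tool goes at most 41.7 mm and 7.16 degrees, less where a joint would pass 70% of its speed; a pose out of reach is approached as far as the arm can. A call with a gripper value outside its range is refused whole. The fingers move at their own pace and stop on an object; FORCE is the grip in N (left out, the last holds). Time passes only in rows, so rows that do not move let the fingers close. It gives the time, the measured TCP pose, the force and the opening at its end, in the units of the state.
- sense(): the state, without advancing time (a new reading comes with each control period).
- grab_frame(name): name is "side" or "top" or "wrist"; returns a dict with "color" (384x512x3 uint8, red, green, blue), "mtx" (3x3 intrinsics, pixels), "T" (4x4, takes a point from camera to world coordinates). Camera axes: x right, y down, z forward; pixel columns grow to the right and rows downward; lengths in mm; the calibration is good to about 2 mm. A picture is of the moment at which its call begins. There is no depth.
- job.sign_off(): hands the job in, once; it reports no verdict.
The state is a dict: "clock": time; "qpos": joint angles; "qvel": joint speeds; "joint_efforts": joint torques, N m; "eef_pos": TCP position; "tcp_rot": TCP orientation; "contact_force": force on the tool from outside, world axes, zero at the start; "wrist_torque": the same for the moment, N m; "opening": opening from 0.0 (shut) to 1.0 (fully open).
Only numpy, scipy, OpenCV 4.12 (cv2) and the standard library are available. Lean on these libraries where they do the work, as an engineer would, in place of code of your own. Each camera call takes 0.05 s, during which the arm holds its last target.

## Task

Count the three loose aluminium spacer rings back into the kit: with the fingertips, sweep them across the counting tray and out through the gate in its front rim one at a time, so that each has dropped through the slot into the catch drawer before the next one follows. Slide the rings without ever lifting them, and leave the thumbscrew and the rod clamp on the tray, and the kit beside it, standing where they are.

Things in the scene. Friction and masses are not known exactly. Their poses are not given: they have to be found in the camera images.
- tray: Fixed counting tray, white sheet metal, blue lined deck. Origin on the table under the deck; x points out through the gate (away from the robot, within 30 deg of straight ahead), y left, z up. Deck top 60 mm above the table, clear from x = -116 to 98 mm and y = -176 to 176 mm. A rim 4 mm thick stands 14 mm above the deck all round; only the front rim (x = 100 mm) has a gate, at y = 0
- gate (a point): Middle of the gate at deck height, axes as the tray's (x points out through it). The gate is 40 mm clear; its rounded edges are 8 mm thick, centred on this point's x. The deck ends on this line and the slot begins
- slot (a point): Centre of the slot's opening at deck height, 28 mm past the gate; axes as the tray's. The slot is 56 mm long (x) and 48 mm wide, fenced by the same low rim on its three other sides. Under it the catch drawer, wider (104 mm) and 80 mm long, its floor 56 mm below
- ring_a: Aluminium spacer ring lying flat on the deck, 28 mm across, bore 12 mm, 10 mm thick, about 14 g; origin at the centre of its underside. One of three alike
- ring_b: Aluminium spacer ring lying flat on the deck, 28 mm across, bore 12 mm, 10 mm thick, about 14 g; origin at the centre of its underside. One of three alike
- ring_c: Aluminium spacer ring lying flat on the deck, 28 mm across, bore 12 mm, 10 mm thick, about 14 g; origin at the centre of its underside. One of three alike
- ring_a_center (a point): Centre of ring_a, 5 mm above its underside
- ring_b_center (a point): Centre of ring_b, 5 mm above its underside
- ring_c_center (a point): Centre of ring_c, 5 mm above its underside
- thumbscrew: Thumbscrew standing on its round black head on the deck, threaded steel stem upward: head 26 mm across and 12 mm high, 40 mm high in all. Origin at the centre of its underside. To be left alone
- clamp: Rod clamp on the deck: black block 34 x 22 x 20 mm (x, y, z) with a steel screw head on top, 27 mm high in all. Origin at the centre of its underside. To be left alone
- reflector: Aluminium half-disc, radius 105 mm, 3 mm thick, flat on the table to the robot's right, with a black grip 19 mm high. Origin under the plate near its grip, 45 mm from the straight edge. To be left alone
- antenna: Small antenna standing on the table to the robot's left: black ribbed base 52 mm across and 56 mm high, with thin steel rods fanning out above it to 126 mm height and 82 mm across. Origin at the centre of its underside. To be left alone

How it is judged:
By the outcome, as a careful person would: the job done as asked, in the order asked, and still so for the second after the job is handed in, with the robot touching nothing.
It also fails if it takes over 67 s, if anything falls off the work surface, if the arm or the gripper's body presses on something with over 40 N, if the wrist force passes 120 N, or if a joint passes its speed limit or range.

## Working session

There is one attempt and no reset: what is moved stays moved. The work goes in short steps, Python scripts to look and compute and a shell command to move; the robot and the scene stay as the last step left them, time stands still between calls to the robot, and variables do not carry over. Pictures are saved under pics/ and viewed, and the job is handed in when it is done.

```bash
mkdir -p pics
python3 - <<'E'
from rig import sense, grab_frame, job, r
import cv2
s=sense(); print({k:s[k] for k in ('clock','eef_pos','tcp_rot','opening','contact_force')}, r.tip_extent)
for n in ('side','top','wrist'):
    f=grab_frame(n); cv2.imwrite(f'pics/{n}0.png',cv2.cvtColor(f['color'],cv2.COLOR_RGB2BGR)); print(n,f['mtx'].round(1).tolist(),f['T'].round(3).tolist())
E
```

```text
{'clock': 0.0, 'eef_pos': array([169.53797524, 601.31994224, 403.94042451]), 'tcp_rot': array([-3.14015805e+00,  1.55498491e-05,  2.86680046e+00]), 'opening': 1.0001172517368342, 'contact_force': array([ 0.10817044, -0.56380304, -0.67801582])} 173.4
side [[372.1, 0.0, 255.5], [0.0, 372.1, 193.2], [0.0, 0.0, 1.0]] [[0.947, -0.178, 0.269, 173.467], [-0.322, -0.576, 0.752, -853.45], [0.022, -0.798, -0.602, 760.214], [0.0, 0.0, 0.0, 1.0]]
top [[445.9, 0.0, 257.6], [0.0, 445.9, 192.6], [0.0, 0.0, 1.0]] [[-0.007, -0.977, 0.215, 165.52], [-1.0, 0.006, -0.002, 6.802], [0.001, -0.215, -0.977, 1610.121], [0.0, 0.0, 0.0, 1.0]]
wrist [[318.2, 0.0, 253.5], [0.0, 318.2, 185.3], [0.0, 0.0, 1.0]] [[0.272, 0.922, 0.275, 99.749], [0.962, -0.261, -0.078, 620.781], [-0.0, 0.286, -0.958, 373.673], [0.0, 0.0, 0.0, 1.0]]
```

View pics/side0.png

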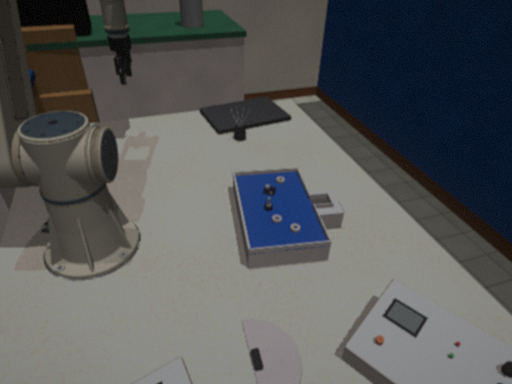

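View pics/top0.png

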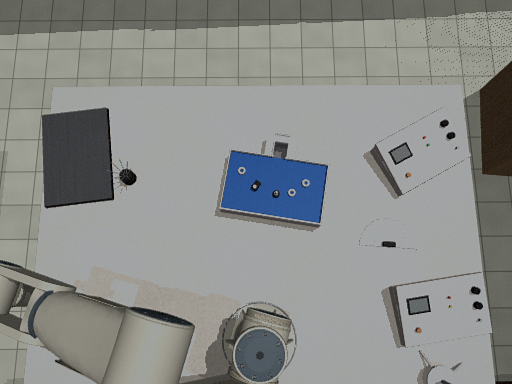

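```bash
python3 - <<'E'
import cv2
a=cv2.imread('pics/top0.png')[60:290,140:400]; cv2.imwrite('pics/top0c.png',cv2.resize(a,(780,690-90) if 0 else (676,598),interpolation=cv2.INTER_CUBIC))
E
python3 - <<'E'
import cv2
a=cv2.imread('pics/top0.png')[125:235,210:340]; cv2.imwrite('pics/top0c.png',cv2.resize(a,None,fx=5.4,fy=5.4,interpolation=cv2.INTER_CUBIC))
a=cv2.imread('pics/side0.png')[160:270,225:350]; cv2.imwrite('pics/side0c.png',cv2.resize(a,None,fx=5.4,fy=5.4,interpolation=cv2.INTER_CUBIC))
E
```

```text
(no output)
```

View pics/top0c.png

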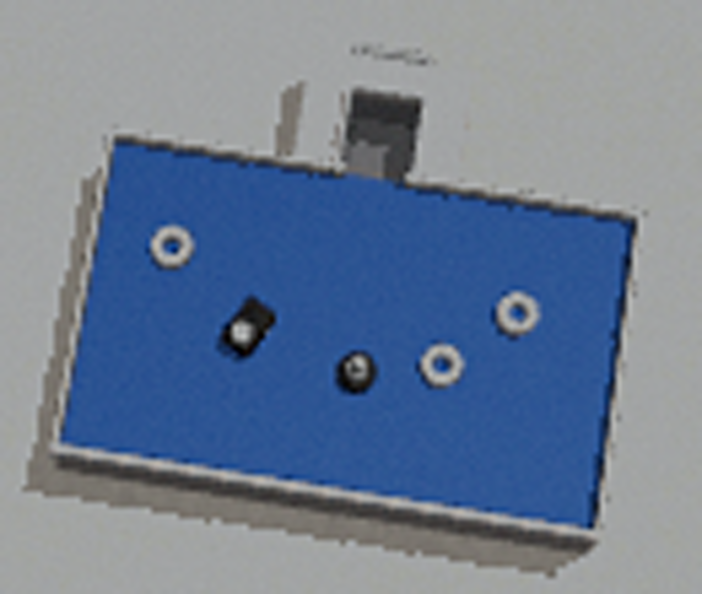

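View pics/side0c.png

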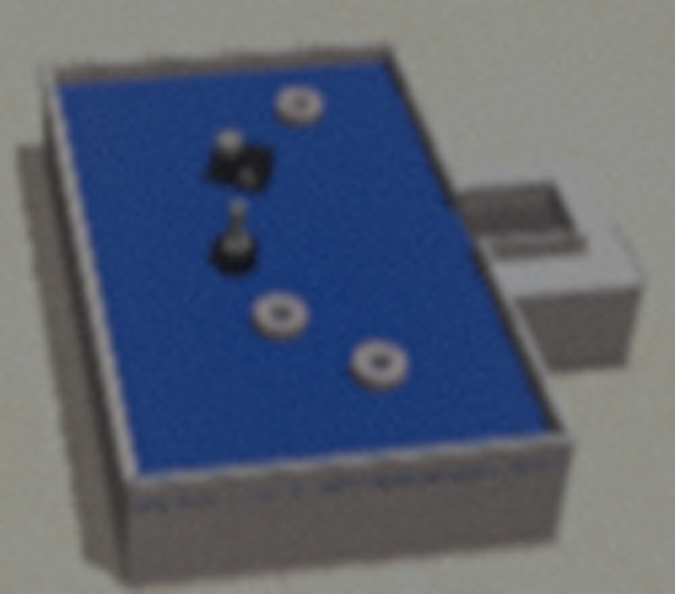

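```bash
cat > h.py <<'E'
import numpy as np
from rig import sense, grab_frame, job, r
import cv2
from scipy.optimize import least_squares
def ray(f,p,z):
    M,T=np.array(f['mtx']),np.array(f['T']); d=T[:3,:3]@np.linalg.solve(M,[p[0],p[1],1.]); o=T[:3,3]
    return o+d*(z-o[2])/d[2]
def proj(f,P):
    M,T=np.array(f['mtx']),np.array(f['T']); c=T[:3,:3].T@(np.asarray(P,float)-T[:3,3]); q=M@c; return q[:2]/q[2]
def full(p,off,s=5.4): # crop px to full px
    return ((p[0]+.5)/s-.5+off[0],(p[1]+.5)/s-.5+off[1])
def save(n,img): cv2.imwrite(n,cv2.cvtColor(img,cv2.COLOR_RGB2BGR))
E
python3 - <<'E'
from h import *
t=grab_frame('top'); s=grab_frame('side')
to=(210,125); so=(225,160)
co={'FL':(102,180),'FR':(102,-180),'BR':(-120,-180),'BL':(-120,180)}
tp={'FL':(113,137),'FR':(637,216),'BR':(597,535),'BL':(55,455)}
sp={'FL':(388,48),'FR':(570,432),'BR':(127,480),'BL':(42,68)}
def model(v,c,z): 
    a=v[2]; return np.array([v[0]+c[0]*np.cos(a)-c[1]*np.sin(a),v[1]+c[0]*np.sin(a)+c[1]*np.cos(a),z])
for nm,f,pp,o in(('top',t,tp,to),('side',s,sp,so)):
    g=lambda v:np.concatenate([proj(f,model(v,co[k],74))-full(pp[k],o) for k in co])
    q=least_squares(g,[500,0,0]); print(nm,q.x,q.fun.round(2))
g2=lambda v:np.concatenate([proj(f,model(v,co[k],74))-full(pp[k],o) for f,pp,o in((t,tp,to),(s,sp,so)) for k in co])
q=least_squares(g2,[500,0,0]).x; print(q)
a=q[2]; R=np.array([[np.cos(a),-np.sin(a)],[np.sin(a),np.cos(a)]])
obs={'L':((172,246),(300,103)),'M':((442,364),(280,313)),'R':((518,313),(380,362))}
for k,(p1,p2) in obs.items():
    for f,p,o in((t,p1,to),(s,p2,so)):
        w=ray(f,full(p,o),70)[:2]; print(k,w.round(1),'tray',(R.T@(w-q[:2])).round(1))
for k,p,f,o,z in(('thumb head',(356,374),t,to,72),('thumb tip',(357,366),t,to,100),('thumb head',(234,252),s,so,66),('thumb tip',(238,203),s,so,100),('clamp L',(222,340),t,to,80),('clamp near',(245,356),t,to,80),('clamp R',(274,320),t,to,80),('clamp far',(254,297),t,to,80),('clamp c',(240,165),s,so,75)):
    w=ray(f,full(p,o),z)[:2]; print(k,w.round(1),'tray',(R.T@(w-q[:2])).round(1))
E
```

```text
top [ 5.35542938e+02 -5.76671428e+01 -1.59864675e-01] [-1.1  -0.78  1.08 -0.71  0.89  1.04 -0.89  0.26]
side [ 5.33019311e+02 -5.72213224e+01 -1.64570874e-01] [ 0.35 -1.87  0.73  0.83 -0.49  0.54 -0.6  -0.85]
[ 5.34022948e+02 -5.72730658e+01 -1.62991637e-01]
L [587.5  60.5] tray [ 33.6 124.9]
L [584.5  58.7] tray [ 31.  122.6]
M [ 506.3 -116.5] tray [-17.8 -62.9]
M [ 502.3 -118.3] tray [-21.4 -65.4]
R [ 540.3 -167.3] tray [  24.1 -107.5]
R [ 537.3 -169.3] tray [  21.4 -110. ]
thumb head [499.5 -59.9] tray [-33.6  -8.2]
thumb tip [498.7 -59.4] tray [-34.5  -7.9]
thumb head [498.7 -58.7] tray [-34.6  -7.2]
thumb tip [499.4 -59. ] tray [-33.9  -7.3]
clamp L [521.   27.5] tray [-26.6  81.5]
clamp near [510.2  12.5] tray [-34.8  65. ]
clamp R [534.2  -6.5] tray [-8.  50.1]
clamp far [549.8   6.4] tray [ 5.2 65.4]
clamp c [525.3   4.2] tray [-18.6  59.3]
```

```bash
python3 -m creep '[[0,0,0,-27,-26.6,-2.3,0.5],[0,0,0,-27,-26.6,-2.3,0.7],[0,0,0,-27,-26.6,-2.3,0.8],[0,0,0,-27,-26.6,-2.3,0.8],[0,0,0,-27,-26.6,-2.3,0.8],[0,0,0,-27,-26.6,-2.3,0.8],[0,0,0,-27,-26.6,-2.3,0.8],[0,0,0,-27,-26.6,-2.3,0.8],[0,0,0,-27,-26.6,-2.3,0.8],[0,0,0,-27,-26.6,-2.3,0.8]]' 20
cat > plan.py <<'E'
# usage: plan.py trayx trayy tcpz yaw_tray(rad, relative to tray x)   -> remaining tool-frame move
from h import *; import sys,json
from scipy.spatial.transform import Rotation as Ro
q=json.load(open('tray.json'))
def w2t(p): a=q[2]; d=np.asarray(p[:2])-q[:2]; return np.array([d[0]*np.cos(a)+d[1]*np.sin(a),-d[0]*np.sin(a)+d[1]*np.cos(a)])
def t2w(p): a=q[2]; return np.array([q[0]+p[0]*np.cos(a)-p[1]*np.sin(a),q[1]+p[0]*np.sin(a)+p[1]*np.cos(a)])
def state():
    s=sense(); R=Ro.from_euler('xyz',s['tcp_rot']); yaw=s['tcp_rot'][2]-q[2]
    print('t %.2f tray xy %s z %.1f yaw_tray %.3f open %.3f F %s j6 %.2f tipext %s'%(s['clock'],w2t(s['eef_pos']).round(1),s['eef_pos'][2],yaw,s['opening'],np.round(s['contact_force'],1),s['qpos'][5],r.tip_extent)); return s,R
if __name__=='__main__':
    s,R=state()
    if len(sys.argv)>1:
        x,y,z,yw=map(float,sys.argv[1:5]); Rt=Ro.from_euler('xyz',[np.pi,0,yw+q[2]])
        d=R.inv().apply(np.append(t2w((x,y)),z)-s['eef_pos']); rv=(R.inv()*Rt).as_rotvec()
        print('turn',rv.round(3),'(%.1f rows) shift'%(np.linalg.norm(rv)/.12),d.round(1),'shift in target axes',Rt.inv().apply(R.apply(d)).round(1))
E
echo '[534.0,-57.3,-0.163]' > tray.json; python3 plan.py 20 0 450 0
```

```text
clock: 1.08
eef_pos: [360.2, 264.1, 426.0]
tcp_rot: [3.14, -0.0, 2.877]
contact_force: [1.4, -0.0, 0.4]
opening: 0.2
t 1.08 tray xy [-223.7  288.9] z 426.0 yaw_tray 3.040 open 0.200 F [ 1.4 -0.   0.4] j6 -0.68 tipext 173.4
turn [-1.00e-03 -3.00e-03  3.04e+00] (25.3 rows) shift [-271.6 -262.8  -24.6] shift in target axes [243.7 288.9 -24. ]
```

```bash
python3 -m creep '[[0,0,0,-24,-27,-2.4,0.8],[0,0,0,-24,-27,-2.4,0.8],[0,0,0,-24,-27,-2.4,0.8],[0,0,0,-24,-27,-2.4,0.8],[0,0,0,-24,-27,-2.4,0.8],[0,0,0,-24,-27,-2.4,0.8],[0,0,0,-24,-27,-2.4,0.8],[0,0,0,-24,-27,-2.4,0.8],[0,0,0,-23,-26,-2.4,0.8],[0,0,0,0,0,0,0.8]]'
python3 - <<'E'
from h import *
f=grab_frame('wrist'); save('pics/w1.png',f['color']); np.savez('w1.npz',**f)
E
python3 plan.py -20 0 450 3.14
```

```text
clock: 1.92
eef_pos: [510.1, -47.3, 450.7]
tcp_rot: [3.139, 0.007, 2.874]
contact_force: [-0.8, -0.5, 0.5]
opening: 0.204
t 1.97 tray xy [-26.5   7.4] z 450.3 yaw_tray 3.036 open 0.198 F [ 1.1  1.2 -0.2] j6 -1.40 tipext 173.4
turn [ 0.004  0.005 -0.104] (0.9 rows) shift [-7.3 -6.7  0.3] shift in target axes [-6.5 -7.4  0.3]
```

View pics/w1.png

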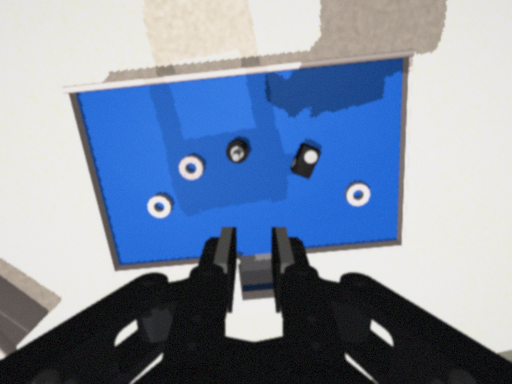

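Run:
```python
import cv2
a=cv2.imread('pics/w1.png')
cv2.imwrite('pics/w1c.png',cv2.resize(a[40:280,50:250],None,fx=2.5,fy=2.5,interpolation=cv2.INTER_CUBIC))
cv2.imwrite('pics/w1d.png',cv2.resize(a[40:280,230:430],None,fx=2.5,fy=2.5,interpolation=cv2.INTER_CUBIC))
```

```text
(no output)
```

View pics/w1c.png

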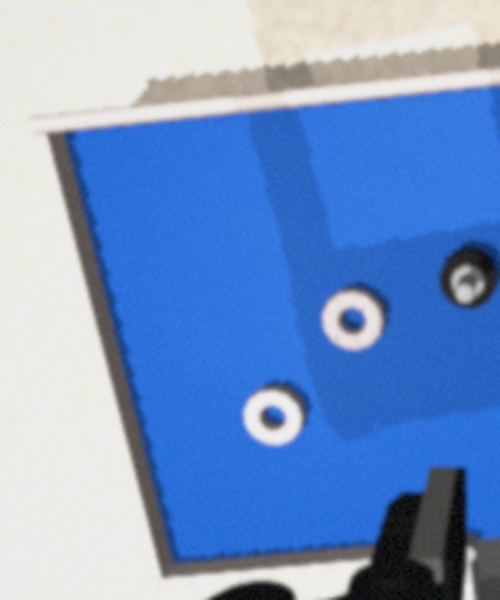

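View pics/w1d.png

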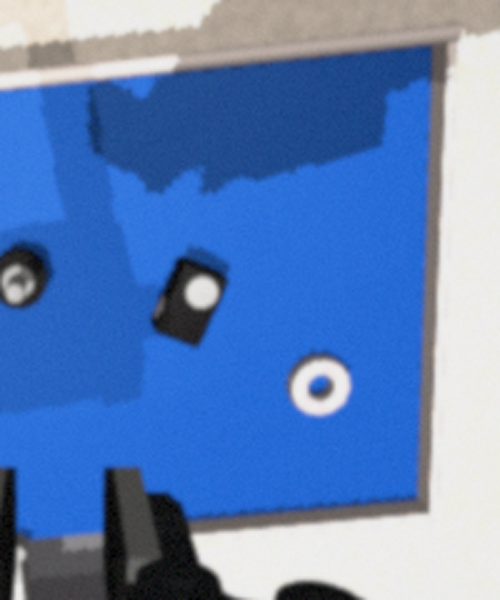

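```bash
cat > fit.py <<'E'
from h import *
f=dict(np.load('w1.npz'))
c=(50,40); d=(230,40)
pts=[((98,-176,74),(164,577),c),((98,-176,60),(174,559),c),((98,176,74),(429,512),d),((98,176,60),(417,499),d),((-116,-176,74),(49,132),c),((-116,-176,60),(70,130),c),((-116,176,60),(433,45),d)]
def W(v,P): a=v[2]; return np.array([v[0]+P[0]*np.cos(a)-P[1]*np.sin(a),v[1]+P[0]*np.sin(a)+P[1]*np.cos(a),P[2]])
g=lambda v:np.concatenate([proj(f,W(v,P))-full(p,o,2.5) for P,p,o in pts])
q=least_squares(g,[534,-57,-.16]); print(q.x,q.fun.round(1))
q=q.x; a=q[2]; R=np.array([[np.cos(a),-np.sin(a)],[np.sin(a),np.cos(a)]])
for k,p,o,z in(('M',(353,318),c,70),('R',(274,415),c,70),('L',(320,385),d,70),('thumb',(470,278),c,72),('clampR',(152,322),d,80),('cl',(196,347),d,80),('cl',(226,290),d,80),('cl',(183,258),d,80)):
    w=ray(f,full(p,o,2.5),z)[:2]; print(k,w.round(1),'tray',(R.T@(w-q[:2])).round(1))
E
python3 fit.py
```

```text
[ 5.37202979e+02 -5.92327673e+01 -1.70833393e-01] [-0.1  0.5  0.4  1.6  0.6  0.8  0.4  0.7 -0.3 -1.1 -1.6 -0.5  0.7 -0.6]
M [ 504.1 -117.8] tray [-22.7 -63.3]
R [ 538.5 -168.4] tray [  19.9 -107.4]
L [586.   58.4] tray [ 28.1 124.2]
thumb [500.3 -61.6] tray [-36.   -8.6]
clampR [533.2 -10.3] tray [-12.3  47.5]
cl [549.5   5.8] tray [ 1.1 66.2]
cl [527.8  24. ] tray [-23.4  80.5]
cl [509.2   9.1] tray [-39.2  62.6]
```

```bash
echo '[536.5,-58.8,-0.169]' > tray.json
python3 -m creep '[[0,0,0.118,0,0,0,0.8],[0,0,0.118,0,0,0,0.8],[0,0,0.118,0,0,0,0.8],[0,0,0.118,0,0,0,0.8],[0,0,0.118,0,0,0,0.8],[0,0,0.118,0,0,0,0.8],[0,0,0.118,0,0,0,0.8],[0,0,0.118,0,0,0,0.8],[0,0,0.118,0,0,0,0.8],[0,0,0.118,0,0,0,0.8]]' >/dev/null
python3 -m creep '[[0,0,0.118,0,0,8,0.8],[0,0,0.118,0,0,8,0.8],[0,0,0.118,0,0,8,0.8],[0,0,0.118,0,0,8,0.8],[0,0,0.118,0,0,8,0.8],[0,0,0.118,0,0,8,0.8],[0,0,0.118,0,0,8,0.8],[0,0,0.118,0,0,8,0.8],[0,0,0.118,0,0,8,0.8],[0,0,0.118,0,0,8,0.8]]'
python3 plan.py -50 -85 270 0.68
```

```text
clock: 3.63
eef_pos: [499.8, -28.5, 365.7]
tcp_rot: [-3.132, -0.002, 0.409]
contact_force: [0.8, 0.1, 1.4]
opening: 0.199
t 3.63 tray xy [-41.2  23.7] z 365.7 yaw_tray 0.578 open 0.199 F [0.8 0.1 1.4] j6 1.09 tipext 173.4
turn [-0.01  -0.003 -0.102] (0.9 rows) shift [-66.9  87.1  94.7] shift in target axes [-75.1  79.   95.7]
```

```bash
python3 -m creep '[[-0.01,0,-0.1,0,0,0,0.8],[0,0,0,-15,16,19,0.8],[0,0,0,-15,16,19,0.8],[0,0,0,-15,16,19,0.8],[0,0,0,-15,16,19,0.8],[0,0,0,-15,15,19,0.8],[0,0,0,0,0,0,0.8]]'
python3 plan.py -50 -85 245 0.68
python3 - <<'E'
from h import *
f=grab_frame('wrist'); save('pics/w2.png',f['color']); np.savez('w2.npz',**f)
E
```

```text
clock: 4.22
eef_pos: [468.7, -128.9, 266.3]
tcp_rot: [-3.14, -0.004, 0.506]
contact_force: [-0.6, 0.4, -0.5]
opening: 0.203
t 4.22 tray xy [-55.  -80.5] z 266.3 yaw_tray 0.675 open 0.203 F [-0.6  0.4 -0.5] j6 0.79 tipext 173.4
turn [-0.002 -0.004 -0.005] (0.1 rows) shift [ 1.   6.7 21.3] shift in target axes [ 1.1  6.6 21.3]
```

View pics/w2.png

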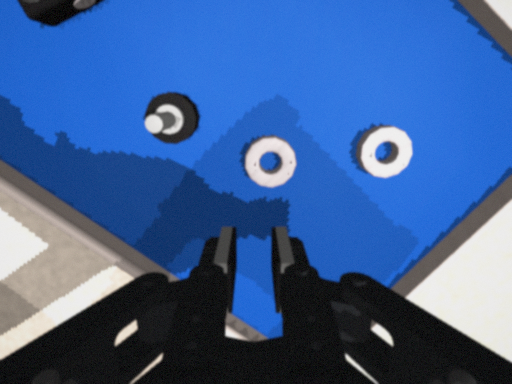

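```bash
cat > ring.py <<'E'
import sys
from plan import *
f=dict(np.load(sys.argv[1]))
for a in sys.argv[2:]:
    u,v,z=map(float,a.split(',')); w=ray(f,(u,v),z); s,R=None,None
    ss=sense(); Rr=Ro.from_euler('xyz',ss['tcp_rot']); print(a,'world',w.round(1),'tray',w2t(w).round(1),'tool',Rr.inv().apply(w-ss['eef_pos']).round(1))
E
python3 ring.py w2.npz 270.5,161.5,70 385,151,70 174,121,72
python3 - <<'E'
from plan import *
f=dict(np.load('w2.npz')); s=sense(); R=Ro.from_euler('xyz',s['tcp_rot'])
for ex in (165,169,173.4): 
  for y in(-8.5,8.5): print(ex,y,proj(f,s['eef_pos']+R.apply([11,y,ex])).round(1),proj(f,s['eef_pos']+R.apply([-11,y,ex])).round(1))
E
```

```text
270.5,161.5,70 world [ 505.6 -118.6   70. ] tray [-20.4 -64.2] tool [ 35.2   9.5 197.8]
385,151,70 world [ 539.8 -168.7   70. ] tray [  21.7 -107.7] tool [ 40.8  69.8 197.7]
174,121,72 world [500.4 -65.   72. ] tray [-34.5 -12.2] tool [ 56.6 -40.  196. ]
165 -8.5 [233.9 228.8] [234.7 271.4]
165 8.5 [271.2 228.8] [270.5 271.4]
169 -8.5 [234.4 225.3] [235.2 266.9]
169 8.5 [270.7 225.3] [270.  266.9]
173.4 -8.5 [234.9 221.6] [235.7 262.3]
173.4 8.5 [270.3 221.6] [269.6 262.3]
```

```bash
python3 -m creep '[[0,0,0,-3,3,9,0.8],[0,0,0,0,3,9,0.8],[0,0,0,0,3,9,0.8],[0,0,0,0,0,3,0.8],[0,0,0,0,0,0,0.8]]'
python3 plan.py
python3 - <<'E'
from h import *
f=grab_frame('wrist'); save('pics/w3.png',f['color']); np.savez('w3.npz',**f)
f=grab_frame('side'); save('pics/s3.png',cv2.resize(f['color'][170:250,220:330],None,fx=6,fy=6,interpolation=cv2.INTER_CUBIC))
E
```

```text
clock: 4.68
eef_pos: [473.3, -134.8, 237.1]
tcp_rot: [3.141, -0.009, 0.508]
contact_force: [-0.0, 0.6, -0.5]
opening: 0.202
t 4.68 tray xy [-49.5 -85.6] z 237.1 yaw_tray 0.677 open 0.202 F [-0.   0.6 -0.5] j6 0.77 tipext 173.4
```

View pics/w3.png

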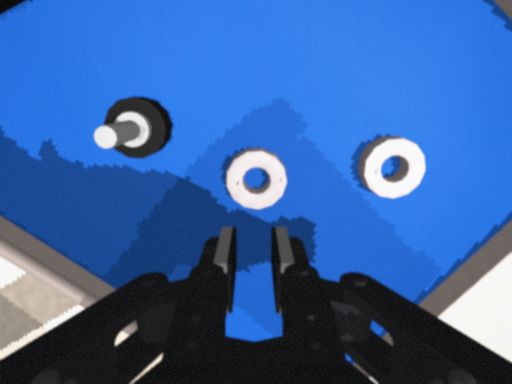

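View pics/s3.png

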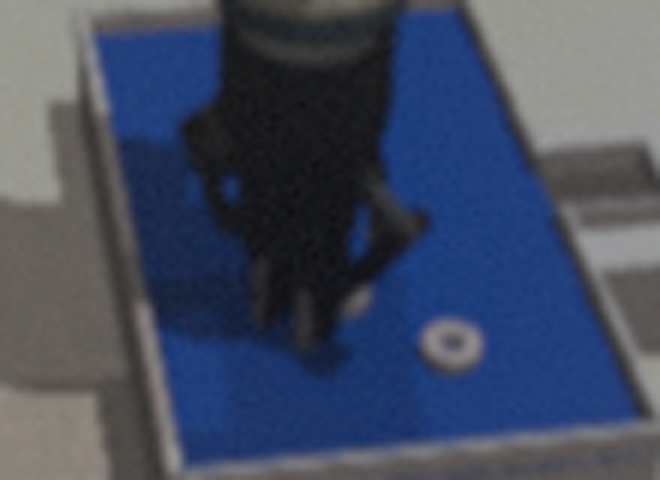

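```bash
python3 -m creep '[[0,0,0,0,0,2,0.8],[0,0,0,0,0,1,0.8],[0,0,0,0,0,1,0.8],[0,0,0,0,0,0,0.8]]' | egrep 'pos|force'
python3 -m creep '[[0,0,0,0,0,1,0.8],[0,0,0,0,0,0,0.8]]' | egrep 'pos|force'
python3 -m creep '[[0,0,0,0,0,1,0.8],[0,0,0,0,0,0,0.8]]' | egrep 'pos|force'
python3 plan.py
python3 - <<'E'
from h import *
f=grab_frame('wrist'); save('pics/w4.png',f['color']); np.savez('w4.npz',**f)
f=grab_frame('side'); save('pics/s4.png',cv2.resize(f['color'][190:240,240:300],None,fx=10,fy=10,interpolation=cv2.INTER_CUBIC))
E
```

```text
eef_pos: [474.0, -134.5, 234.3]
contact_force: [0.1, -0.2, 0.4]
eef_pos: [474.1, -134.5, 233.8]
contact_force: [-0.0, 0.3, -0.4]
eef_pos: [474.2, -134.6, 233.9]
contact_force: [-0.4, 0.2, 0.2]
t 5.45 tray xy [-48.6 -85.2] z 233.9 yaw_tray 0.677 open 0.198 F [-0.4  0.2  0.2] j6 0.77 tipext 173.4
```

View pics/w4.png

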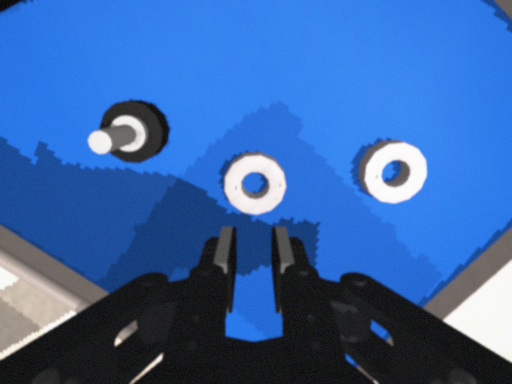

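View pics/s4.png

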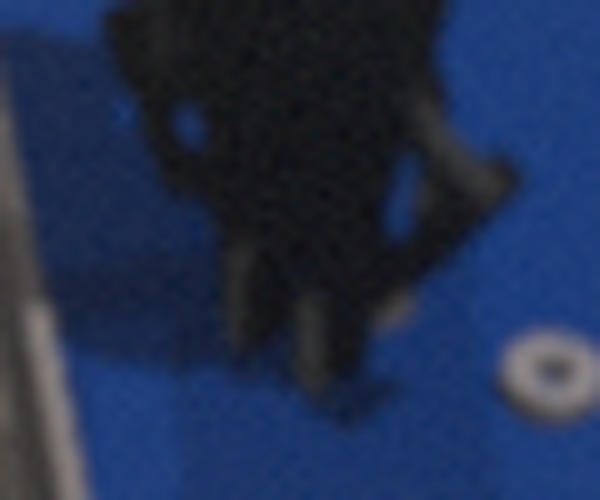

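```bash
python3 -m creep '[[0,0,0,0,0,2.5,0.8],[0,0,0,0,0,0,0.8],[0,0,0,0,0,0,0.8]]' | egrep 'pos|force'
python3 plan.py
python3 - <<'E'
from h import *
f=grab_frame('side'); save('pics/s5.png',cv2.resize(f['color'][190:240,240:300],None,fx=10,fy=10,interpolation=cv2.INTER_CUBIC))
E
```

```text
eef_pos: [474.7, -134.8, 234.8]
contact_force: [-0.6, 0.3, 0.4]
t 5.80 tray xy [-48.1 -85.4] z 234.8 yaw_tray 0.677 open 0.196 F [-0.6  0.3  0.4] j6 0.77 tipext 173.4
```

View pics/s5.png

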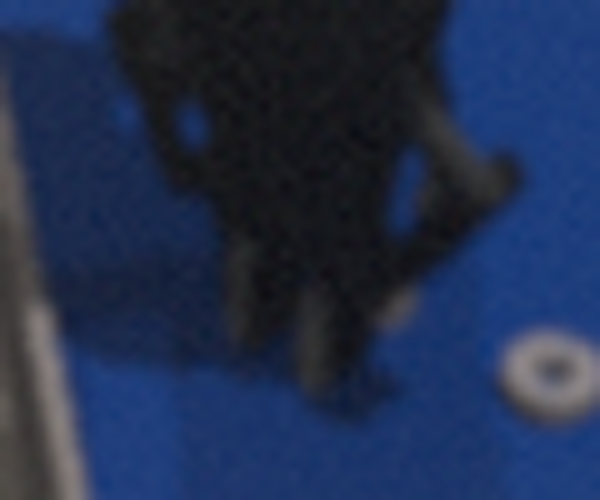

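```bash
python3 -m creep '[[0,0,0,0,0,3,0.8]]' | egrep 'pos|force'
python3 -c "
from rig import sense
print(sense()['eef_pos'],sense()['eef_pos'])"
python3 -m creep '[[0,0,0,0,0,3,0.8]]' | egrep 'pos|force'
```

```text
eef_pos: [475.0, -134.9, 233.3]
contact_force: [-21.6, 5.9, 87.6]
[ 475.04914645 -134.94404683  233.25020049] [ 475.04914645 -134.94404683  233.25020049]
eef_pos: [475.2, -135.0, 233.3]
contact_force: [-24.0, 6.4, 86.8]
```

```bash
python3 -m creep '[[0,0,0,0,0,-3,0.8],[0,0,0,0,0,0,0.8]]' | egrep 'pos|force'
python3 plan.py 28 -22 236.5 0.68
```

```text
eef_pos: [475.4, -135.1, 237.9]
contact_force: [1.0, -0.3, 0.2]
t 6.18 tray xy [-47.4 -85.5] z 237.9 yaw_tray 0.677 open 0.200 F [ 1.  -0.3  0.2] j6 0.77 tipext 173.4
turn [ 0.005 -0.013 -0.003] (0.1 rows) shift [98.6 -2.2  2.7] shift in target axes [98.6 -1.9  1.4]
```

```bash
python3 -m creep '[[0,-0.013,0,2,0,1,0.8],[0,0,0,6,0,0,0.8],[0,0,0,6,0,0,0.8],[0,0,0,6,0,0,0.8],[0,0,0,6,0,0,0.8],[0,0,0,6,0,0,0.8],[0,0,0,6,0,0,0.8],[0,0,0,6,0,0,0.8],[0,0,0,6,0,0,0.8],[0,0,0,4,0,0,0.8]]' | egrep 'pos|force'
python3 plan.py 37.5 -14 236.5 0.68
python3 - <<'E'
from h import *
f=grab_frame('wrist'); save('pics/w6.png',f['color']); np.savez('w6.npz',**f)
E
```

```text
eef_pos: [525.9, -106.0, 233.7]
contact_force: [-2.8, -1.2, 3.9]
t 7.02 tray xy [ -2.5 -48.3] z 233.7 yaw_tray 0.678 open 0.195 F [-2.8 -1.2  3.9] j6 0.87 tipext 173.4
turn [ 0.001  0.008 -0.002] (0.1 rows) shift [52.7 -1.6 -3.2] shift in target axes [52.7 -1.5 -2.8]
```

View pics/w6.png

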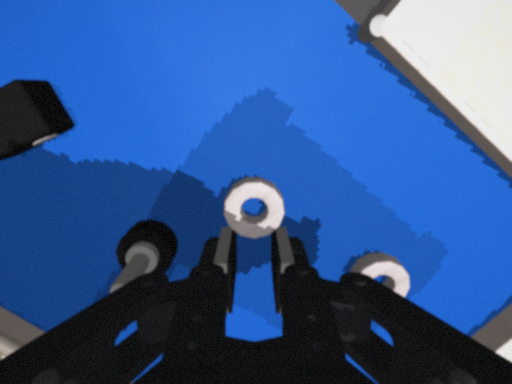

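```bash
python3 -m creep '[[0,0.008,0,6,0,-2,0.8],[0,0,0,6,0,-1,0.8],[0,0,0,6,0,-0.4,0.8],[0,0,0,6,0,-0.4,0.8],[0,0,0,6,0,-0.4,0.8],[0,0,0,6,0,-0.4,0.8],[0,0,0,6,0,-0.4,0.8],[0,0,0,5,0,-0.4,0.8],[0,0,0,3,0,-0.4,0.8]]' | egrep 'pos|force'
python3 plan.py 37.5 -14 236.5 0.68
python3 - <<'E'
from h import *
f=grab_frame('wrist'); save('pics/w7.png',f['color']); np.savez('w7.npz',**f)
E
```

```text
eef_pos: [575.6, -78.3, 240.0]
contact_force: [1.1, 0.1, -1.1]
t 7.82 tray xy [ 41.8 -12.6] z 240.0 yaw_tray 0.678 open 0.202 F [ 1.1  0.1 -1.1] j6 0.92 tipext 173.4
turn [ 0.002 -0.004 -0.002] (0.0 rows) shift [-4.2 -1.6  3.5] shift in target axes [-4.2 -1.6  3.5]
```

View pics/w7.png

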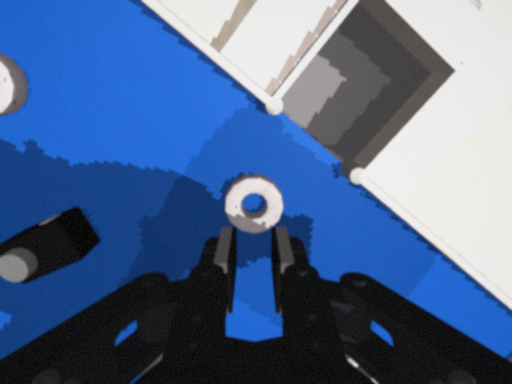

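```bash
python3 ring.py w7.npz 275,104,74 357,176,74 254,202,70 2>&1
```

```text
275,104,74 world [639.5 -53.4  74. ] tray [100.6  22.7] tool [ 66.9   9.  166.4]
357,176,74 world [ 630.4 -100.5   74. ] tray [ 99.6 -25.3] tool [ 36.   45.7 166.4]
254,202,70 world [596.5 -67.3  70. ] tray [60.6  1.7] tool [ 22.5   0.2 170.2]
```

```bash
echo '[536.3,-60.0,-0.172]' > tray.json
python3 -m creep '[[0,0,0,-8,0,0,0.8],[0,0,0,-8,0,0,0.8],[0,0,0,-5,0,-10,0.8],[0,0,0.115,0,0,-10,0.8],[0,0,0.115,0,0,0,0.8],[0,0,0.115,0,0,0,0.8],[0,0,0.115,0,0,0,0.8],[0,0,0.115,0,0,0,0.8],[0,0,0.1,0,0,0,0.8],[0,0,0,0,0,0,0.8]]' | egrep 'pos|force'
python3 plan.py 25 2.5 237 0
python3 - <<'E'
from h import *
f=grab_frame('wrist'); save('pics/w8.png',f['color']); np.savez('w8.npz',**f)
E
```

```text
eef_pos: [549.3, -92.7, 265.4]
contact_force: [0.3, -0.0, 0.5]
t 8.70 tray xy [ 18.4 -29.9] z 265.4 yaw_tray -0.029 open 0.204 F [ 0.3 -0.   0.5] j6 1.60 tipext 173.4
turn [-0.    -0.002 -0.029] (0.2 rows) shift [  5.6 -32.6  28.4] shift in target axes [  6.6 -32.4  28.4]
```

View pics/w8.png

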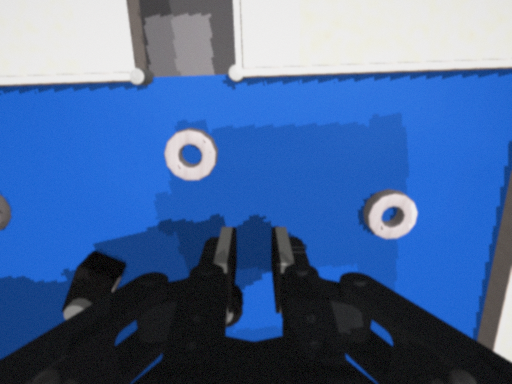

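```bash
python3 ring.py w8.npz 138,75,74 236,71,74 190.5,154.5,70
```

```text
138,75,74 world [639.1 -54.4  74. ] tray [100.3  23.1] tool [ 80.3 -54.8 191.5]
236,71,74 world [ 631.4 -100.8   74. ] tray [100.7 -24. ] tool [ 81.8  -7.8 191.5]
190.5,154.5,70 world [596.  -68.3  70. ] tray [60.3  2.1] tool [ 40.8 -32.9 195.5]
```

```bash
python3 -m creep '[[0,0,-0.029,0,-11,0,0.8],[0,0,0,0,-11,7,0.8],[0,0,0,0,-10,7,0.8],[0,0,0,0,0,7,0.8],[0,0,0,0,0,6,0.8],[0,0,0,0,0,0,0.8]]' | egrep 'pos|force'
python3 plan.py 85 0 237 0
python3 - <<'E'
from h import *
f=grab_frame('wrist'); save('pics/w9.png',f['color']); np.savez('w9.npz',**f)
E
```

```text
eef_pos: [554.4, -57.4, 236.5]
contact_force: [-0.0, -0.8, -0.3]
t 9.25 tray xy [17.4  5.6] z 236.5 yaw_tray 0.022 open 0.201 F [-0.  -0.8 -0.3] j6 1.61 tipext 173.4
turn [-0.    -0.002  0.022] (0.2 rows) shift [67.5  7.1 -0.4] shift in target axes [67.6  5.6 -0.5]
```

View pics/w9.png

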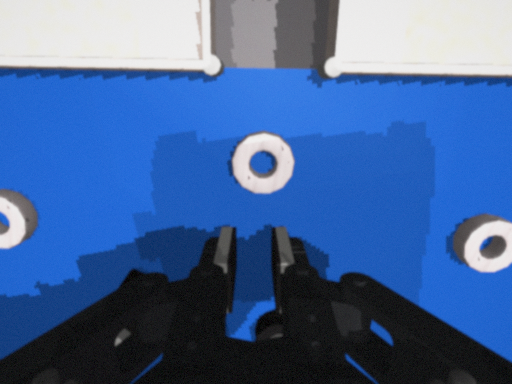

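```bash
python3 -m creep '[[0,0,0.022,4,2.5,-0.3,0.8],[0,0,0,5,2,-0.2,0.8],[0,0,0,6,0.3,-0.2,0.8],[0,0,0,6,0.2,-0.2,0.8],[0,0,0,6,0.2,-0.2,0.8],[0,0,0,6,0.2,-0.2,0.8],[0,0,0,4,0,-0.2,0.8]]' | egrep 'pos|force'
python3 plan.py 83 0 237 0
python3 - <<'E'
from h import *
f=grab_frame('wrist'); save('pics/w10.png',f['color']); np.savez('w10.npz',**f)
E
```

```text
eef_pos: [593.8, -71.7, 238.8]
contact_force: [0.1, -0.3, -0.2]
t 9.88 tray xy [58.7 -1.7] z 238.8 yaw_tray -0.004 open 0.200 F [ 0.1 -0.3 -0.2] j6 1.62 tipext 173.4
turn [-0.    -0.003 -0.004] (0.0 rows) shift [24.3 -1.8  1.9] shift in target axes [24.3 -1.7  1.8]
```

View pics/w10.png

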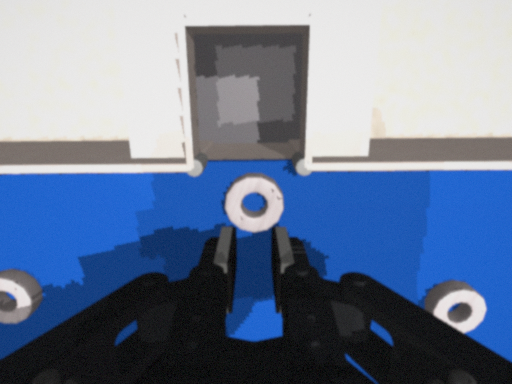

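```bash
python3 -m creep '[[0,0,0,5,-1,0.4,0.8],[0,0,0,6,-0.6,0.3,0.8],[0,0,0,6,0,0,0.8],[0,0,0,6,0,0,0.8],[0,0,0,2,0,0,0.8]]' | egrep 'pos|force'
python3 plan.py 83 0 237 0
python3 - <<'E'
from h import *
f=grab_frame('wrist'); save('pics/w11.png',f['color']); np.savez('w11.npz',**f)
E
```

```text
eef_pos: [621.7, -74.7, 238.3]
contact_force: [-0.4, 0.2, -0.4]
t 10.35 tray xy [86.7  0.1] z 238.3 yaw_tray -0.004 open 0.200 F [-0.4  0.2 -0.4] j6 1.62 tipext 173.4
turn [-0.    -0.003 -0.004] (0.0 rows) shift [-3.7  0.1  1.3] shift in target axes [-3.7  0.1  1.3]
```

View pics/w11.png

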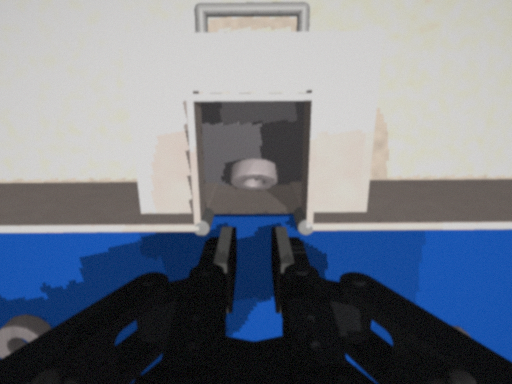

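```bash
python3 -m creep '[[0,0,0,-8,0,-1,0.8],[0,0,0,-12,0,-5,0.8],[0,0,0.0,-12,0,-10,0.8],[0,0,-0.117,0,0,-10,0.8],[0,0,-0.117,0,0,0,0.8],[0,0,-0.117,0,0,0,0.8],[0,0,-0.117,0,0,0,0.8],[0,0,-0.117,0,0,0,0.8],[0,0,-0.117,0,0,0,0.8],[0,0,-0.117,0,0,0,0.8]]' | egrep 'pos|force'
python3 - <<'E'
from plan import *
f=grab_frame('top'); save('pics/t12.png',cv2.resize(f['color'][125:235,210:340],None,fx=5.4,fy=5.4,interpolation=cv2.INTER_CUBIC))
c=w2t((539.3,-168.5)); d=np.array([58,0])-c; L=np.hypot(*d); d/=L; print(c,d,np.arctan2(d[1],d[0]),L,'start',c-37*d,'end',np.array([58,0])-22.5*d)
E
python3 plan.py
```

```text
eef_pos: [576.4, -66.8, 267.0]
contact_force: [-0.2, -0.3, 0.3]
[  21.52585321 -106.38556126] [0.32431714 0.94594841] 1.2405065653108824 112.46444339436766 start [   9.52611897 -141.38565237] end [ 50.70286432 -21.28383919]
t 11.28 tray xy [40.5  0.2] z 267.0 yaw_tray 0.858 open 0.201 F [-0.9  1.4  0.1] j6 0.77 tipext 173.4
```

View pics/t12.png

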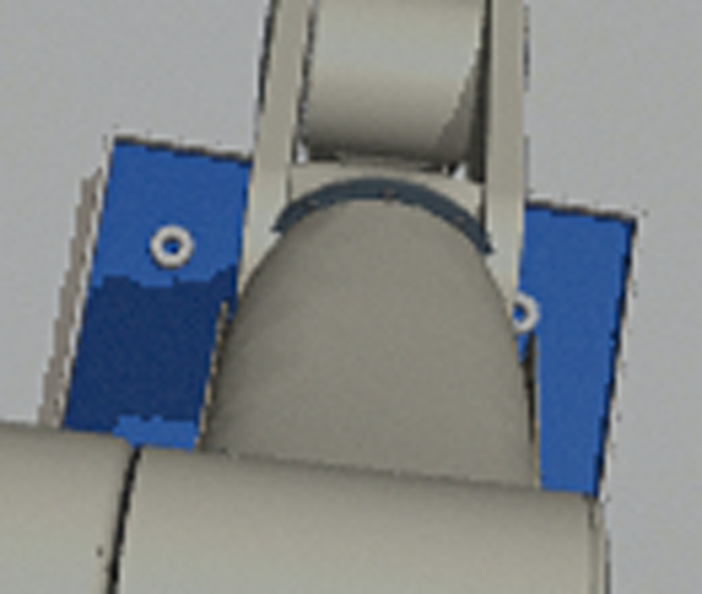

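```bash
python3 -m creep '[[0,0,-0.117,0,0,0,0.8],[0,0,-0.117,0,0,0,0.8],[0,0,-0.117,0,0,0,0.8],[0,0,-0.03,0,0,0,0.8]]' | egrep 'pos|force'
python3 plan.py 9.5 -141.4 262 1.24
```

```text
eef_pos: [571.5, -66.0, 268.2]
contact_force: [0.2, 0.4, -1.0]
t 11.62 tray xy [35.7  0.1] z 268.2 yaw_tray 1.237 open 0.196 F [ 0.2  0.4 -1. ] j6 0.39 tipext 173.4
turn [-0.006  0.002 -0.003] (0.1 rows) shift [-142.3   21.7    6.4] shift in target axes [-142.3   21.2    6.2]
```

```bash
python3 -m creep '[[0,0,0,-16,3,0,0.8],[0,0,0,-24,4,0,0.8],[0,0,0,-24,4,1,0.8],[0,0,0,-24,4,1,0.8],[0,0,0,-24,4,2,0.8],[0,0,0,-22,2,2,0.8],[0,0,0,-7,0,0,0.8],[0,0,0,0,0,0,0.8]]' | egrep 'pos|force'
python3 plan.py 9.5 -141.4 237 1.24
python3 - <<'E'
from h import *
f=grab_frame('wrist'); save('pics/w12.png',f['color']); np.savez('w12.npz',**f)
E
```

```text
eef_pos: [510.9, -200.5, 264.4]
contact_force: [-0.7, 0.7, 0.4]
t 12.28 tray xy [  -1.  -142.8] z 264.4 yaw_tray 1.218 open 0.199 F [-0.7  0.7  0.4] j6 0.15 tipext 173.4
turn [-0.008  0.002 -0.022] (0.2 rows) shift [ 5.   9.6 27.3] shift in target axes [ 4.7  9.4 27.4]
```

View pics/w12.png

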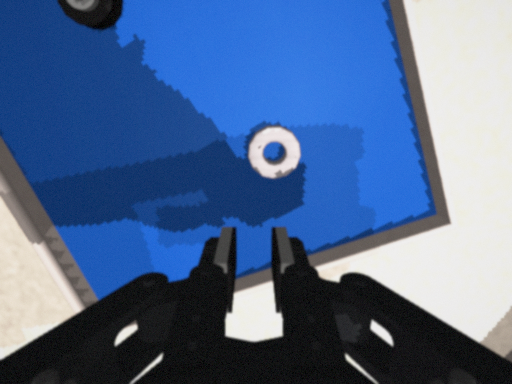

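```bash
python3 ring.py w12.npz 274,152,70
python3 -m creep '[[0,0,-0.022,3,5,7,0.8],[0,0,0,2,4,7,0.8],[0,0,0,0,0.5,7,0.8],[0,0,0,0,0,6,0.8],[0,0,0,0,0,0,0.8]]' | egrep 'pos|force'
python3 plan.py 50.7 -21.3 237 1.24
python3 - <<'E'
from h import *
f=grab_frame('wrist'); save('pics/w13.png',f['color']); np.savez('w13.npz',**f)
E
```

```text
274,152,70 world [ 539.8 -169.3   70. ] tray [  22.1 -107.1] tool [ 41.3  10.9 194.2]
eef_pos: [524.2, -196.4, 235.0]
contact_force: [-0.2, 0.3, 1.0]
t 12.75 tray xy [  11.4 -136.5] z 235.0 yaw_tray 1.243 open 0.202 F [-0.2  0.3  1. ] j6 0.14 tipext 173.4
turn [-0.007  0.001  0.003] (0.1 rows) shift [121.7   0.2  -2.2] shift in target axes [121.7  -0.2  -2. ]
```

View pics/w13.png

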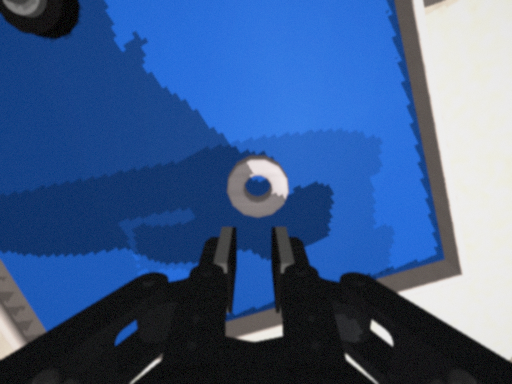

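```bash
python3 -m creep '[[0,0,0,4,1,-2,0.8],[0,0,0,6,0.5,-0.3,0.8],[0,0,0,6,0,-0.2,0.8],[0,0,0,7,0,-0.2,0.8],[0,0,0,7,0,-0.2,0.8],[0,0,0,7,0,-0.2,0.8],[0,0,0,7,0,-0.2,0.8],[0,0,0,7,0,-0.2,0.8],[0,0,0,7,0,-0.2,0.8],[0,0,0,4,0,-0.2,0.8]]' | egrep 'pos|force'
python3 plan.py 50.7 -21.3 237 1.24
python3 - <<'E'
from h import *
f=grab_frame('wrist'); save('pics/w14.png',f['color']); np.savez('w14.npz',**f)
E
```

```text
eef_pos: [558.9, -136.3, 240.3]
contact_force: [-0.3, -0.9, -0.7]
t 13.63 tray xy [ 35.3 -71.3] z 240.3 yaw_tray 1.244 open 0.201 F [-0.3 -0.9 -0.7] j6 0.26 tipext 173.4
turn [-0.006  0.     0.004] (0.1 rows) shift [52.3 -1.5  3.2] shift in target axes [52.3 -1.7  3.3]
```

View pics/w14.png

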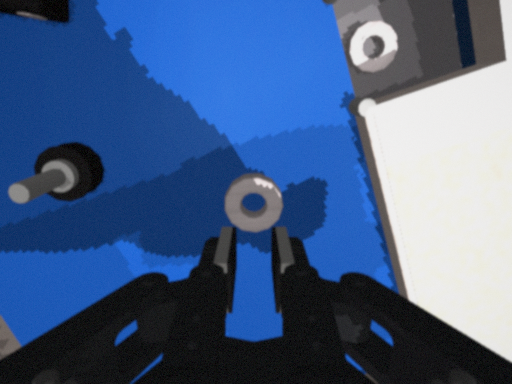

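```bash
python3 -m creep '[[0,0,0,6,0,1,0.8],[0,0,0,7,-0.3,0.5,0.8],[0,0,0,7,-0.3,0,0.8],[0,0,0,7,-0.3,0,0.8],[0,0,0,7,-0.3,0,0.8],[0,0,0,7,-0.3,0,0.8],[0,0,0,6,0,0,0.8],[0,0,0,4,0,0,0.8],[0,0,0,0,0,0,0.8]]' | egrep 'pos|force'
python3 plan.py 50.7 -21.3 237 1.24
python3 - <<'E'
from h import *
f=grab_frame('wrist'); save('pics/w15.png',f['color']); np.savez('w15.npz',**f)
E
```

```text
eef_pos: [584.7, -85.6, 238.8]
contact_force: [0.4, 0.2, 1.6]
t 14.43 tray xy [ 52.1 -16.9] z 238.8 yaw_tray 1.244 open 0.204 F [0.4 0.2 1.6] j6 0.35 tipext 173.4
turn [-0.006  0.001  0.004] (0.1 rows) shift [-4.6  0.1  1.8] shift in target axes [-4.6  0.1  1.8]
```

View pics/w15.png

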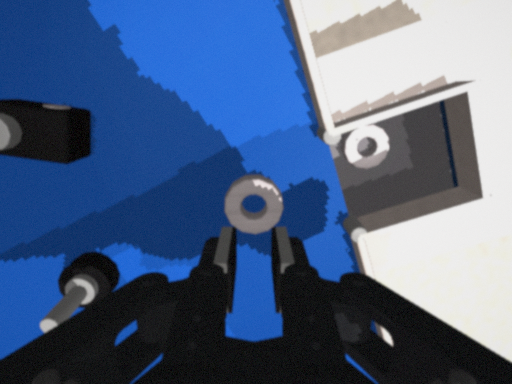

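```bash
python3 ring.py w15.npz 253.5,203,70 332,136,74 359,235,74
python3 -m creep '[[0,0,0,-8,0,0,0.8],[0,0,0,-10,0,-2,0.8],[0,0,0,-5,0,-12,0.8],[0,0,0.117,0,0,-12,0.8],[0,0,0.117,0,0,0,0.8],[0,0,0.117,0,0,0,0.8],[0,0,0.117,0,0,0,0.8],[0,0,0.117,0,0,0,0.8],[0,0,0.117,0,0,0,0.8],[0,0,0.117,0,0,0,0.8]]' | egrep 'pos|force'
python3 -m creep '[[0,0,0.117,0,0,0,0.8],[0,0,0.117,0,0,0,0.8],[0,0,0.117,0,0,0,0.8],[0,0,0.06,0,0,0,0.8],[0,0,0,0,0,0,0.8]]' | egrep 'pos|force'
python3 plan.py 24 2 237 0
```

```text
253.5,203,70 world [594.9 -65.2  70. ] tray [58.6  4.9] tool [ 23.1   0.2 168.7]
332,136,74 world [638.9 -53.5  74. ] tray [100.  24.] tool [ 54.5  33.2 164.5]
359,235,74 world [ 630.8 -100.9   74. ] tray [100.1 -24.1] tool [  9.   48.8 164.4]
eef_pos: [569.1, -115.1, 272.3]
contact_force: [0.8, 0.4, 0.8]
eef_pos: [566.9, -120.2, 277.5]
contact_force: [0.1, 0.6, 0.5]
t 15.73 tray xy [ 40.4 -54.1] z 277.5 yaw_tray -0.059 open 0.199 F [0.1 0.6 0.5] j6 1.59 tipext 173.4
turn [-0.     0.002 -0.059] (0.5 rows) shift [-19.6 -55.   40.6] shift in target axes [-16.4 -56.1  40.5]
```

```bash
python3 -m creep '[[0,0,-0.059,0,0,0,0.8],[0,0,0,-5,-18,0,0.8],[0,0,0,-7,-20,0,0.8],[0,0,0,-7,-16,6,0.8],[0,0,0,0,-3,9,0.8],[0,0,0,0,0,9,0.8],[0,0,0,0,0,6,0.8],[0,0,0,0,0,0,0.8]]' | egrep 'pos|force'
python3 plan.py 24 4.5 237 0
python3 - <<'E'
from h import *
f=grab_frame('wrist'); save('pics/w16.png',f['color']); np.savez('w16.npz',**f)
E
```

```text
eef_pos: [556.5, -65.4, 251.2]
contact_force: [0.1, -0.6, 0.8]
t 16.40 tray xy [20.8 -1.9] z 251.2 yaw_tray 0.013 open 0.200 F [ 0.1 -0.6  0.8] j6 1.61 tipext 173.4
turn [ 0.    -0.003  0.013] (0.1 rows) shift [ 3.2 -6.3 14.2] shift in target axes [ 3.2 -6.4 14.2]
```

View pics/w16.png

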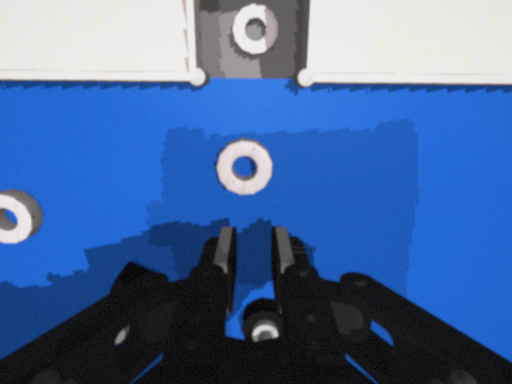

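```bash
python3 ring.py w16.npz 244.5,167,70
python3 -m creep '[[0,0,0.013,0,-3,6,0.8],[0,0,0,0,-1,6,0.8],[0,0,0,0,0,2,0.8],[0,0,0,0,0,0,0.8]]' | egrep 'pos|force'
python3 plan.py 83 0 237 0
python3 - <<'E'
from h import *
f=grab_frame('wrist'); save('pics/w17.png',f['color']); np.savez('w17.npz',**f)
E
```

```text
244.5,167,70 world [594.5 -67.1  70. ] tray [58.5  2.9] tool [ 37.   -4.5 181.7]
eef_pos: [558.0, -63.2, 236.3]
contact_force: [0.6, -0.5, 0.2]
t 16.78 tray xy [21.9  0.6] z 236.3 yaw_tray -0.004 open 0.204 F [ 0.6 -0.5  0.2] j6 1.63 tipext 173.4
turn [ 0.    -0.004 -0.004] (0.0 rows) shift [61.1  0.4 -0.5] shift in target axes [61.1  0.6 -0.7]
```

View pics/w17.png

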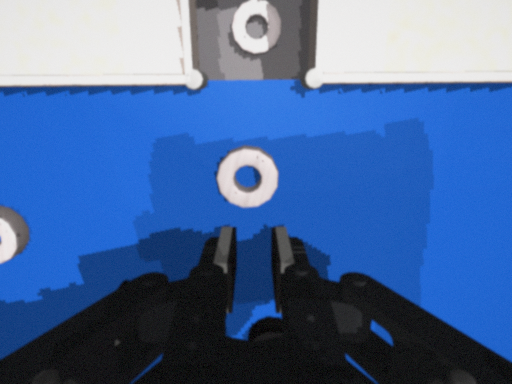

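```bash
python3 -m creep '[[0,0,0,4,-2.5,-0.3,0.8],[0,0,0,5,0,-0.2,0.8],[0,0,0,6,0,-0.1,0.8],[0,0,0,6,0.4,-0.1,0.8],[0,0,0,6,0.4,-0.1,0.8],[0,0,0,6,0.4,-0.1,0.8],[0,0,0,4,0,-0.1,0.8]]' | egrep 'pos|force'
python3 plan.py 84 0 237 0
python3 - <<'E'
from h import *
f=grab_frame('wrist'); save('pics/w18.png',f['color']); np.savez('w18.npz',**f)
E
```

```text
eef_pos: [598.8, -68.8, 238.6]
contact_force: [0.7, 1.0, 0.1]
t 17.42 tray xy [63.1  2. ] z 238.6 yaw_tray -0.003 open 0.197 F [0.7 1.  0.1] j6 1.63 tipext 173.4
turn [ 0.    -0.006 -0.003] (0.1 rows) shift [20.9  1.9  1.7] shift in target axes [20.9  2.   1.6]
```

View pics/w18.png

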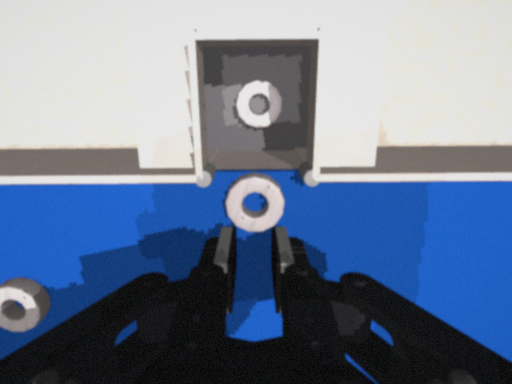

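```bash
python3 -m creep '[[0,0,0,5,0.8,0.3,0.8],[0,0,0,6,0.6,0.2,0.8],[0,0,0,6,0,0,0.8],[0,0,0,4,0,0,0.8],[0,0,0,0,0,0,0.8],[0,0,0,0,0,0,0.8]]' | egrep 'pos|force'
python3 plan.py 84 0 237 0
python3 - <<'E'
from h import *
f=grab_frame('wrist'); save('pics/w19.png',f['color']); np.savez('w19.npz',**f)
E
```

```text
eef_pos: [622.3, -74.7, 238.1]
contact_force: [0.5, 0.5, 0.5]
t 17.97 tray xy [87.3  0.2] z 238.1 yaw_tray -0.003 open 0.201 F [0.5 0.5 0.5] j6 1.62 tipext 173.4
turn [ 0.    -0.006 -0.003] (0.1 rows) shift [-3.3  0.2  1.1] shift in target axes [-3.3  0.2  1.1]
```

View pics/w19.png

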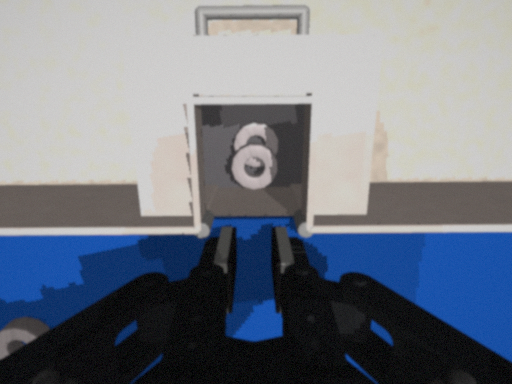

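```bash
python3 ring.py w16.npz 12,216,70
python3 -m creep '[[0,0,0,-8,0,-1,0.8],[0,0,0,-12,0,-10,0.8],[0,0,0.0,-6,0,-15,0.8],[0,0,-0.117,0,0,-15,0.8],[0,0,-0.117,0,0,-5,0.8],[0,0,-0.117,0,0,0,0.8],[0,0,-0.117,0,0,0,0.8],[0,0,-0.117,0,0,0,0.8],[0,0,-0.117,0,0,0,0.8],[0,0,-0.117,0,0,0,0.8]]' | egrep 'pos|force'
python3 -m creep '[[0,0,-0.117,0,0,0,0.8],[0,0,-0.117,0,0,0,0.8],[0,0,-0.117,0,0,0,0.8],[0,0,-0.117,0,0,0,0.8],[0,0,-0.117,0,0,0,0.8],[0,0,-0.117,0,0,0,0.8],[0,0,-0.117,0,0,0,0.8],[0,0,-0.05,0,0,0,0.8],[0,0,0,0,0,0,0.8]]' | egrep 'pos|force'
python3 - <<'E'
from plan import *
f=grab_frame('wrist'); save('pics/w20.png',f['color']); np.savez('w20.npz',**f)
E
python3 plan.py 20 160 285 1.77
```

```text
12,216,70 world [588.2  54.1  70. ] tray [ 31.6 121.3] tool [ -57.1 -120.9  167.7]
eef_pos: [586.7, -68.3, 285.7]
contact_force: [-0.6, 0.0, 0.2]
eef_pos: [578.1, -66.6, 285.8]
contact_force: [0.4, -0.3, 0.2]
t 19.65 tray xy [42.3  0.7] z 285.8 yaw_tray 1.768 open 0.199 F [-0.8  0.3  0.1] j6 -0.14 tipext 173.4
turn [-0.006 -0.    -0.002] (0.0 rows) shift [160.6   9.4   0.8] shift in target axes [160.6   9.7   0.8]
```

View pics/w20.png

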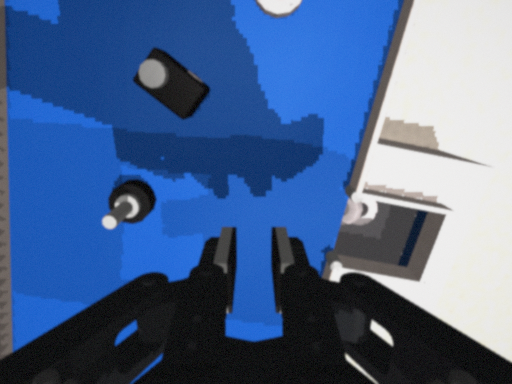

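```bash
python3 -m creep '[[0,0,0,15,0,0,0.8],[0,0,0,20,2,0,0.8],[0,0,0,20,2,0,0.8],[0,0,0,10,1,0,0.8],[0,0,0,0,0,0,0.8]]' | egrep 'pos|force'
python3 - <<'E'
from plan import *
f=grab_frame('wrist'); save('pics/w21.png',f['color']); np.savez('w21.npz',**f)
E
python3 plan.py 20 160 285 1.77
```

```text
eef_pos: [579.5, -0.0, 285.9]
contact_force: [1.0, -0.3, 0.2]
t 20.12 tray xy [32.4 65.8] z 285.9 yaw_tray 1.754 open 0.202 F [0.5 0.1 0.7] j6 -0.01 tipext 173.4
turn [-0.006  0.    -0.016] (0.1 rows) shift [94.9  5.   0.9] shift in target axes [94.8  6.5  0.9]
```

View pics/w21.png

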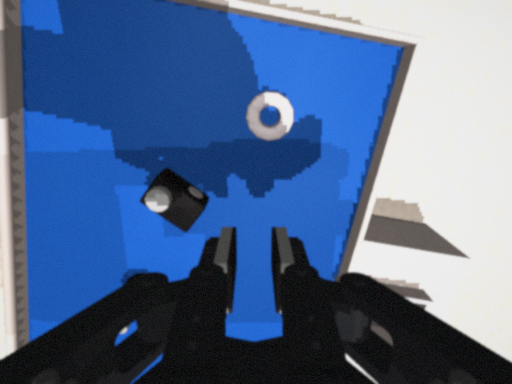

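```bash
python3 ring.py w21.npz 270,115,70 158,199,87
python3 - <<'E'
from plan import *
w=ray(dict(np.load('w21.npz')),(270,115),70)
c=w2t(w); d=np.array([60,0])-c; L=np.hypot(*d); d/=L; print(c,d,'yaw',np.arctan2(-d[1],-d[0]),L,'start',c-35*d,'end',np.array([60,0])-22.5*d)
E
```

```text
270,115,70 world [587.1  59.2  70. ] tray [ 29.7 126.1] tool [ 59.8   9.7 215.9]
158,199,87 world [524.7  13.6  87. ] tray [-24.   70.5] tool [ 15.  -53.3 199.3]
[ 29.67701442 126.09752341] [ 0.2338073  -0.97228295] yaw 1.8067880174870867 129.6922081887806 start [ 21.49375877 160.12742683] end [54.73933565 21.87636649]
```

```bash
python3 plan.py 23.3 152.8 262 1.807
python3 -m creep '[[0,0,-0.053,0,0,0,0.8],[0,0,0,16,2,0,0.8],[0,0,0,20,2,0,0.8],[0,0,0,20,2,0,0.8],[0,0,0,18,1,4,0.8],[0,0,0,10,0,6,0.8],[0,0,0,0,0,6,0.8],[0,0,0,0,0,0,0.8]]' | egrep 'pos|force'
python3 plan.py 23.3 152.8 262 1.807
```

```text
t 20.12 tray xy [32.4 65.8] z 285.9 yaw_tray 1.754 open 0.202 F [0.5 0.1 0.7] j6 -0.01 tipext 173.4
turn [-0.006  0.    -0.053] (0.4 rows) shift [87.2  7.1 23.9] shift in target axes [86.7 11.5 23.9]
eef_pos: [580.5, 80.0, 268.9]
contact_force: [0.2, -0.4, 0.2]
t 20.78 tray xy [ 19.6 145.5] z 268.9 yaw_tray 1.802 open 0.199 F [ 0.2 -0.4  0.2] j6 0.08 tipext 173.4
turn [-0.006  0.003 -0.005] (0.1 rows) shift [6.3 5.3 6.8] shift in target axes [6.3 5.3 6.9]
```

```bash
python3 -m creep '[[0,0,0,4,3,3,0.8],[0,0,0,3,2.5,3,0.8],[0,0,0,0,0,3,0.8],[0,0,0,0,0,0,0.8]]' | egrep 'pos|force'
python3 plan.py 23.3 152.8 237 1.807
python3 - <<'E'
from plan import *
f=grab_frame('wrist'); save('pics/w22.png',f['color']); np.savez('w22.npz',**f)
f=grab_frame('side'); save('pics/s22.png',cv2.resize(f['color'][150:210,240:320],None,fx=9,fy=9,interpolation=cv2.INTER_CUBIC))
E
```

```text
eef_pos: [586.1, 84.8, 258.3]
contact_force: [-0.4, -0.3, -0.0]
t 21.12 tray xy [ 24.3 151.2] z 258.3 yaw_tray 1.800 open 0.198 F [-0.4 -0.3 -0. ] j6 0.09 tipext 173.4
turn [-0.008  0.004 -0.007] (0.1 rows) shift [ 1.9 -0.4 21.3] shift in target axes [ 1.8 -0.6 21.3]
```

View pics/w22.png

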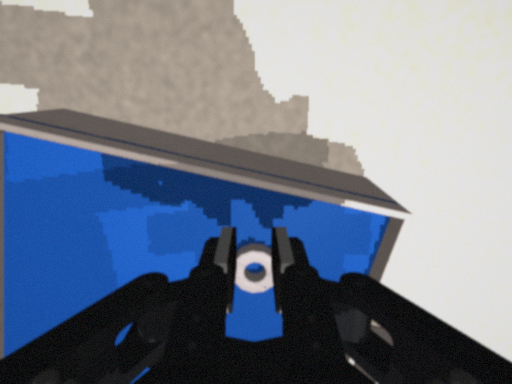

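View pics/s22.png

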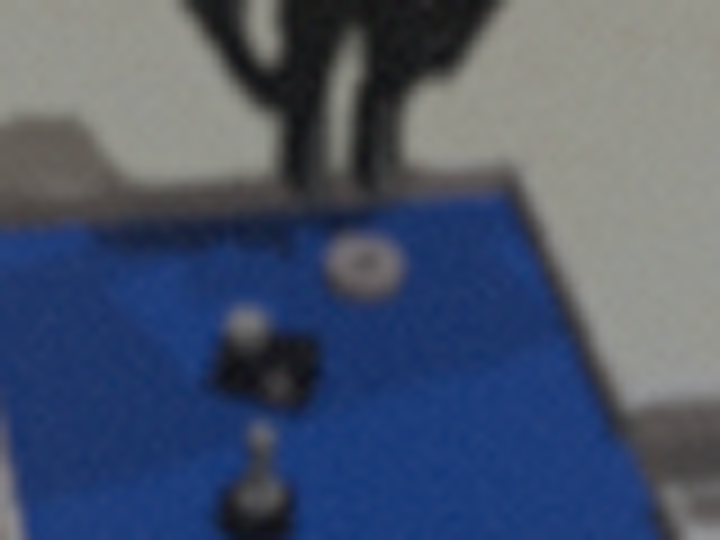

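```bash
python3 ring.py w22.npz 255,271,70 | tail -1
python3 -m creep '[[0,0,-0.007,2.5,0,6,0.8],[0,0,0,0,0,6,0.8],[0,0,0,0,0,6,0.8],[0,0,0,0,0,1.5,0.8],[0,0,0,0,0,0,0.8]]' | egrep 'pos|force'
python3 plan.py 23.3 152.8 237 1.807
python3 - <<'E'
from plan import *
f=grab_frame('wrist'); save('pics/w23.png',f['color']); np.savez('w23.npz',**f)
E
```

```text
255,271,70 world [587.   59.2  70. ] tray [ 29.6 126.1] tool [-25.    0.7 188.9]
eef_pos: [585.9, 87.0, 237.6]
contact_force: [-0.6, -1.2, 0.5]
t 21.63 tray xy [ 23.7 153.4] z 237.6 yaw_tray 1.807 open 0.199 F [-0.6 -1.2  0.5] j6 0.08 tipext 173.4
turn [-0.006  0.004  0.   ] (0.1 rows) shift [-0.5 -0.5  0.6] shift in target axes [-0.5 -0.5  0.6]
```

View pics/w23.png

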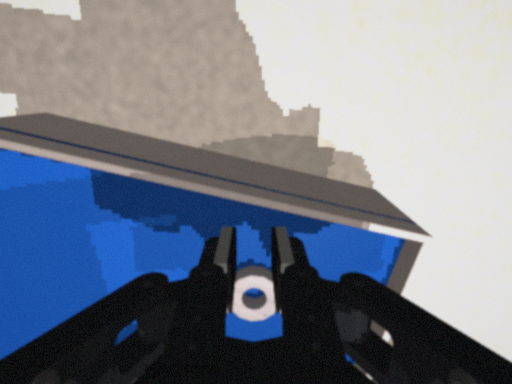

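```bash
python3 -m creep '[[0,0,0,-4,0,0,0.8],[0,0,0,-6,0,-0.1,0.8],[0,0,0,-6,0,-0.1,0.8],[0,0,0,-7,0,-0.1,0.8],[0,0,0,-7,0,-0.1,0.8],[0,0,0,-7,0,-0.1,0.8],[0,0,0,-5,0,-0.1,0.8]]' | egrep 'pos|force'
python3 plan.py 54.7 21.9 237 1.807
python3 - <<'E'
from plan import *
f=grab_frame('wrist'); save('pics/w24.png',f['color']); np.savez('w24.npz',**f)
f=grab_frame('side'); save('pics/s24.png',cv2.resize(f['color'][150:210,240:320],None,fx=9,fy=9,interpolation=cv2.INTER_CUBIC))
E
```

```text
eef_pos: [589.0, 41.3, 239.3]
contact_force: [-0.3, -0.1, 0.5]
t 22.27 tray xy [ 34.6 108.8] z 239.3 yaw_tray 1.808 open 0.201 F [-0.3 -0.1  0.5] j6 0.01 tipext 173.4
turn [-0.005  0.004  0.001] (0.1 rows) shift [-89.2  -0.9   2.6] shift in target axes [-89.2  -0.8   2.3]
```

View pics/w24.png

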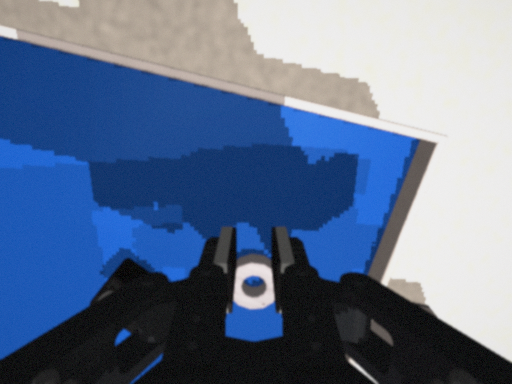

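View pics/s24.png

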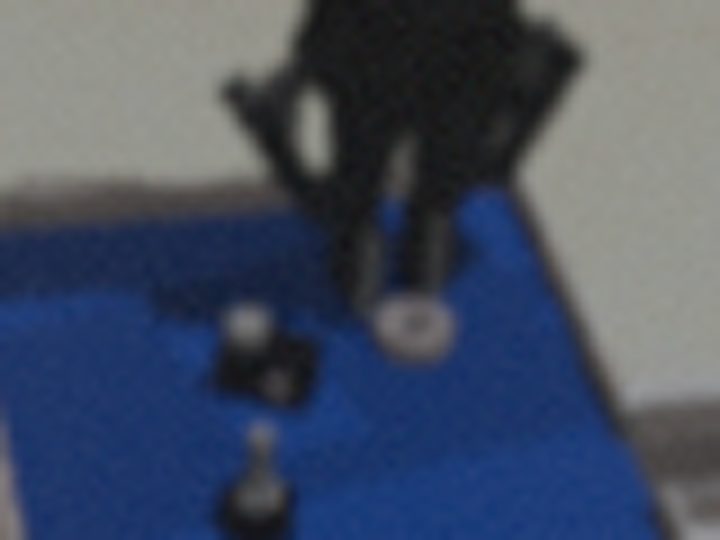

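```bash
python3 -m creep '[[0,0,0,-6,0,0.4,0.8],[0,0,0,-7,0,0.2,0.8],[0,0,0,-7,0,0,0.8],[0,0,0,-7,0,0,0.8],[0,0,0,-7,0,0,0.8],[0,0,0,-7,0,0,0.8],[0,0,0,-5,0,0,0.8]]' | egrep 'pos|force'
python3 plan.py 54.7 21.9 237 1.807
python3 - <<'E'
from plan import *
f=grab_frame('side'); save('pics/s25.png',cv2.resize(f['color'][150:230,240:340],None,fx=7,fy=7,interpolation=cv2.INTER_CUBIC))
E
```

```text
eef_pos: [592.3, -8.3, 238.9]
contact_force: [-0.6, 0.3, -1.4]
t 22.95 tray xy [46.4 60.5] z 238.9 yaw_tray 1.808 open 0.199 F [-0.6  0.3 -1.4] j6 -0.08 tipext 173.4
turn [-0.005  0.003  0.001] (0.1 rows) shift [-39.5  -1.    2. ] shift in target axes [-39.5  -0.9   1.9]
```

View pics/s25.png

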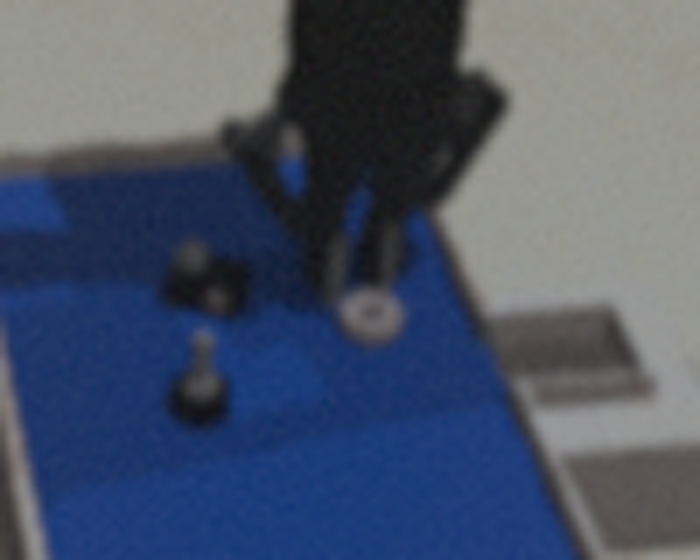

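Still nested; clamp and thumbscrew untouched. 40 mm more.

```bash
python3 -m creep '[[0,0,0,-6,0,0.4,0.8],[0,0,0,-7,0,0.2,0.8],[0,0,0,-7,0,0,0.8],[0,0,0,-7,0,0,0.8],[0,0,0,-5,0,0,0.8],[0,0,0,-3,0,0,0.8]]' | egrep 'pos|force'
python3 plan.py 54.7 21.9 237 1.807
python3 -m creep '[[0,0,0,7,0,0,0.8],[0,0,0,10,0,-2,0.8],[0,0,0,5,0,-12,0.8],[0,0,0.117,3,0,-12,0.8],[0,0,0.117,0,0,-5,0.8],[0,0,0.117,0,0,0,0.8],[0,0,0.117,0,0,0,0.8],[0,0,0.117,0,0,0,0.8],[0,0,0.117,0,0,0,0.8],[0,0,0.117,0,0,0,0.8]]' | egrep 'pos|force'
python3 -m creep '[[0,0,0.117,0,0,0,0.8],[0,0,0.117,0,0,0,0.8],[0,0,0.117,0,0,0,0.8],[0,0,0.117,0,0,0,0.8],[0,0,0.117,0,0,0,0.8],[0,0,0.117,0,0,0,0.8],[0,0,0.117,0,0,0,0.8],[0,0,0.117,0,0,0,0.8],[0,0,0,0,0,0,0.8]]' | egrep 'pos|force'
python3 plan.py 22 0 285 0
python3 - <<'E'
from plan import *
f=grab_frame('wrist'); save('pics/w26.png',f['color']); np.savez('w26.npz',**f)
E
```

```text
eef_pos: [594.8, -47.4, 238.3]
contact_force: [0.3, 0.5, -0.6]
t 23.50 tray xy [55.5 22.4] z 238.3 yaw_tray 1.808 open 0.200 F [ 0.3  0.5 -0.6] j6 -0.14 tipext 173.4
turn [-0.005  0.003  0.001] (0.1 rows) shift [-0.3 -0.9  1.3] shift in target axes [-0.3 -0.9  1.3]
eef_pos: [593.2, -13.3, 277.5]
contact_force: [0.8, 0.1, 0.6]
eef_pos: [593.1, -2.5, 287.4]
contact_force: [-0.0, -0.3, -0.0]
t 25.08 tray xy [46.1 66.4] z 287.4 yaw_tray -0.020 open 0.201 F [-0.  -0.3 -0. ] j6 1.76 tipext 173.4
turn [ 0.001 -0.004 -0.02 ] (0.2 rows) shift [-22.8  66.9   2.4] shift in target axes [-24.1  66.4   2.4]
```

View pics/w26.png

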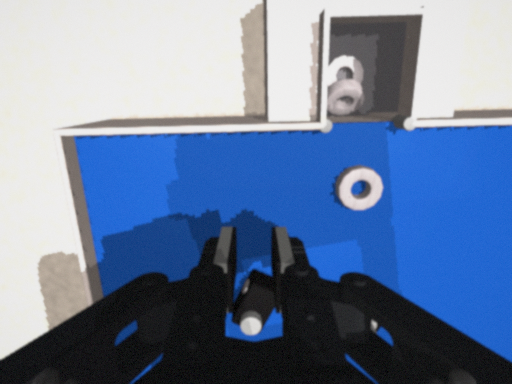

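```bash
python3 ring.py w26.npz 359,188,70 327,126,74 408,123,74
python3 -m creep '[[0,0,-0.02,-5,12,0,0.8],[0,0,0,-8,20,0,0.8],[0,0,0,-7,20,0,0.8],[0,0,0,-2,10,5,0.8],[0,0,0,0,0,9,0.8],[0,0,0,0,0,9,0.8],[0,0,0,0,0,9,0.8],[0,0,0,0,0,0,0.8]]' | egrep 'pos|force'
python3 plan.py 22 0 237 0
python3 - <<'E'
from plan import *
f=grab_frame('wrist'); save('pics/w27.png',f['color']); np.savez('w27.npz',**f)
E
```

```text
359,188,70 world [596.6 -69.5  70. ] tray [61.  1.] tool [ 14.7  65.1 217.6]
327,126,74 world [638.4 -54.2  74. ] tray [99.6 23.2] tool [ 53.   42.3 213.8]
408,123,74 world [631.2 -99.6  74. ] tray [100.3 -22.7] tool [ 54.3  88.2 213.8]
eef_pos: [562.4, -56.9, 255.7]
contact_force: [-0.0, -0.7, -0.8]
t 25.80 tray xy [25.1  7.5] z 255.7 yaw_tray 0.038 open 0.196 F [-0.  -0.7 -0.8] j6 1.60 tipext 173.4
turn [-0.    -0.009  0.038] (0.3 rows) shift [-3.6  7.4 18.6] shift in target axes [-3.1  7.5 18.7]
```

View pics/w27.png

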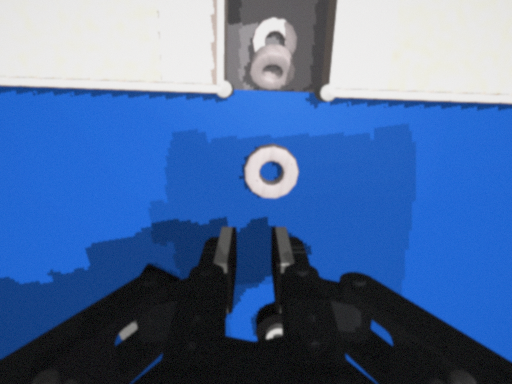

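```bash
python3 -m creep '[[0,0,0.038,-2,4,5,0.8],[0,0,0,0,2,6,0.8],[0,0,0,0,0,5,0.8],[0,0,0,0,0,2,0.8],[0,0,0,0,0,0,0.8]]' | egrep 'pos|force'
python3 plan.py 84 0 237 0
python3 - <<'E'
from plan import *
f=grab_frame('wrist'); save('pics/w28.png',f['color']); np.savez('w28.npz',**f)
E
```

```text
eef_pos: [561.4, -60.5, 236.1]
contact_force: [0.9, 0.9, 0.1]
t 26.27 tray xy [24.8  3.8] z 236.1 yaw_tray 0.005 open 0.200 F [0.9 0.9 0.1] j6 1.63 tipext 173.4
turn [-0.001 -0.009  0.005] (0.1 rows) shift [59.2  4.1 -0.4] shift in target axes [59.2  3.8 -0.9]
```

View pics/w28.png

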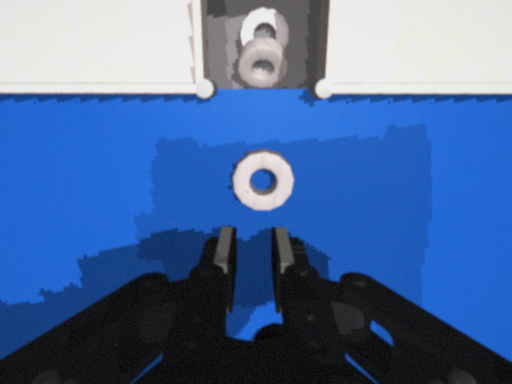

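```bash
python3 -m creep '[[0,-0.009,0,4,3,-0.3,0.8],[0,0,0,5,1.5,-0.2,0.8],[0,0,0,6,0,-0.1,0.8],[0,0,0,6,0,-0.1,0.8],[0,0,0,6,0,-0.1,0.8],[0,0,0,6,0,-0.1,0.8],[0,0,0,4,0,-0.1,0.8]]' | egrep 'pos|force'
python3 plan.py 84 0 237 0
python3 - <<'E'
from h import *
f=grab_frame('wrist'); save('pics/w29.png',f['color']); np.savez('w29.npz',**f)
E
```

```text
eef_pos: [601.4, -72.2, 238.8]
contact_force: [0.1, 0.1, 0.1]
t 26.90 tray xy [66.3 -0.8] z 238.8 yaw_tray 0.006 open 0.200 F [0.1 0.1 0.1] j6 1.61 tipext 173.4
turn [-0.001 -0.002  0.006] (0.1 rows) shift [17.7 -0.7  1.8] shift in target axes [17.7 -0.8  1.8]
```

View pics/w29.png

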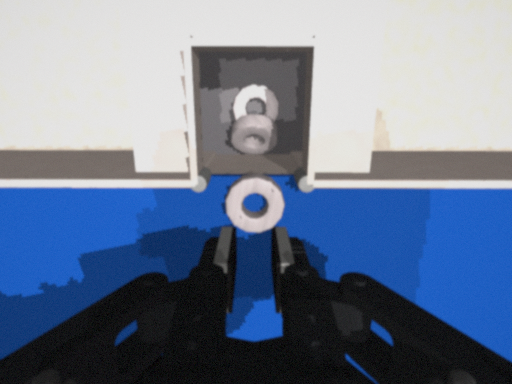

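```bash
python3 -m creep '[[0,0,0,5,-0.5,0.3,0.8],[0,0,0,6,-0.2,0.2,0.8],[0,0,0,6,0,0,0.8],[0,0,0,3,0,0,0.8],[0,0,0,0,0,0,0.8],[0,0,0,0,0,0,0.8]]' | egrep 'pos|force'
python3 plan.py 84 0 237 0
python3 - <<'E'
from h import *
f=grab_frame('wrist'); save('pics/w30.png',f['color']); np.savez('w30.npz',**f)
E
```

```text
eef_pos: [624.3, -75.1, 238.1]
contact_force: [-0.1, 0.5, -0.0]
t 27.45 tray xy [89.3  0.2] z 238.1 yaw_tray 0.006 open 0.202 F [-0.1  0.5 -0. ] j6 1.61 tipext 173.4
turn [-0.001 -0.002  0.006] (0.1 rows) shift [-5.3  0.2  1.1] shift in target axes [-5.3  0.2  1.1]
```

View pics/w30.png

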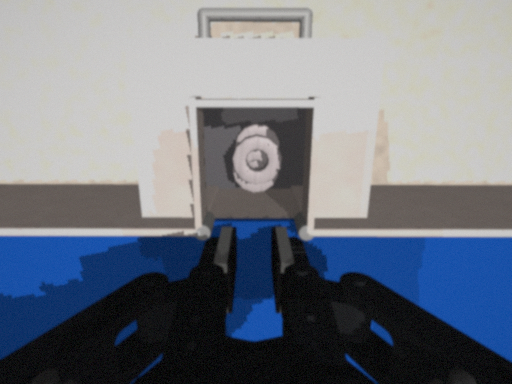

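```bash
python3 -m creep '[[0,0,0,-8,0,-1,0.8],[0,0,0,-12,0,-8,0.8],[0,0,0,-6,0,-20,0.8],[0,0,0,0,0,-25,0.8],[0,0,0,0,0,-25,0.8],[0,0,0,0,0,-25,0.8],[0,0,0,0,0,-25,0.8],[0,0,0,0,0,-20,0.8],[0,0,0,0,0,0,0.8],[0,0,0,0,0,0,0.8]]' | egrep 'pos|force'
python3 plan.py
python3 - <<'E'
from h import *
f=grab_frame('wrist'); save('pics/w31.png',f['color'])
f=grab_frame('side'); save('pics/s31.png',cv2.resize(f['color'][150:270,220:360],None,fx=5,fy=5,interpolation=cv2.INTER_CUBIC))
E
```

```text
eef_pos: [588.6, -69.4, 391.2]
contact_force: [-0.7, 0.5, 0.1]
t 28.33 tray xy [53.2 -0.3] z 391.2 yaw_tray 0.006 open 0.201 F [-0.7  0.5  0.1] j6 1.62 tipext 173.4
```

View pics/w31.png

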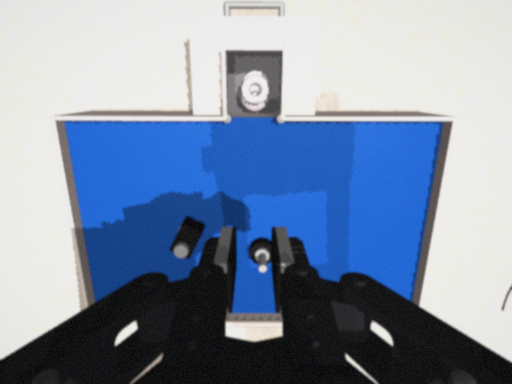

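View pics/s31.png

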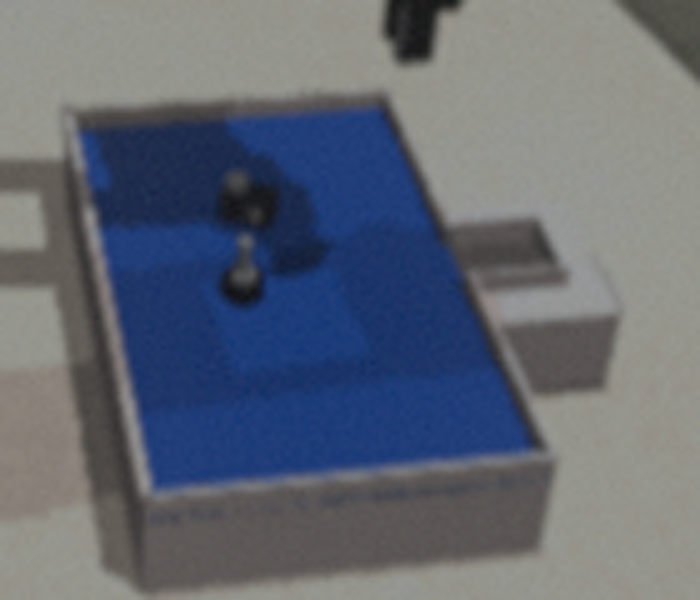

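```bash
python3 -c "
from rig import job
print(job.sign_off())"
```

```text
the job is handed in; nothing more can be done
None
```

All three rings are in the catch drawer, and I handed the job in at about 28 s of the 67 s allowed. I pushed each ring flat along the deck, nested between the nearly closed fingertips. Each went first to a spot in front of the gate, then straight out through it. A picture showed each ring in the slot before I started on the next.

- **Rings:** The last wrist picture shows all three stacked in the drawer, and the last wrist and side pictures show none left on the deck.
- **Thumbscrew and clamp:** Both are at the same place in the side picture as at the start, to about 1 pixel (roughly 2–3 mm). The fingers are clear above the tray, with contact force near zero.
- **Reflector and antenna:** I did not compare them with the start. The arm did not work near either; the closest it came was passing well above the antenna's height on the way in.
- **Fingertip contact:** While I was finding the deck height, the fingertips pressed on the deck at about 88 N for two control steps. That is under the 120 N wrist limit and it was the fingertips, not the gripper body; I then raised them 3 mm.
- **Disagreement:** The first tray position from the top and side cameras differed from the wrist camera by about 3 mm. I settled it by measuring the gate posts close up.

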